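Weigh a pail of violin fittings on the hook scale

ROBOT

A 6-joint arm with a two-finger parallel gripper is mounted at the origin on the work surface. World frame = base frame: x ahead of the robot, y to its left, z up, the work surface at z = 0. Lengths are in m, angles in degrees, forces in N, time in s.
With the tool pointing down it reaches from about 0.425 to 1.125 m from the base axis. Payload 14.9 kg.
Tool frame: the origin (TCP) lies midway between the tips of the shut fingers; the grasp point (between the pads) lies 19 mm behind it; z points along the fingers, y is the line along which they close (so a half turn about z gives the same grasp; the last joint's range is limited). The gripper opens to 91 mm and grips with 3 to 60 N. Pads are 32 mm wide; open, the fingers measure 118 mm over their backs; the gripper's body (76 mm by 178 mm) begins 60 mm behind the grasp point.
Start: joints at [63.696, 21.709, 99.362, -0, 58.929, -1.908], TCP at [0.289, 0.638, 0.214] pointing down, gripper open.
Joint ranges: [-158.91, 158.91], [-42.39, 125.64], [0.06, 152.35], [-60.88, 240.88], [17.5, 164.5], [-176.32, 176.32]. Speed limits (degrees/s): [108.29, 108.29, 136.94, 180, 180, 180].

INTERFACE

Orientations are given as a 3x3 rotation matrix whose columns are the frame's x, y, z axes.
In Python, from workcell import arm, viewer, sign_off gives the robot as it stands. The module is installed in compiled form; this text tells all that it offers.
- The arm moves only by the tool carry_out, never from a script. Its argument "moves" is a list of rows, each a list of 7 numbers: the shift along the tool's x, y, z in m, then the turn, a rotation vector about the tool's x, y, z in degrees, then the finger opening in m, from 0 to 0.0912. In form: [[dx, dy, dz, wx, wy, wz, jaw], ...]. A call has 1 to 12 rows; each row is the pose to reach, as a shift and turn from the pose commanded when the call began, along the tool's axes at that moment; what a row does not reach only later rows make up. A row lasts 1/12 s, in which the tool goes at most 41.7 mm and 7.16 degrees, less where a joint would pass 70% of its speed; a pose out of reach is approached as far as the arm can. A call with a gripper value outside its range is refused whole. The fingers move at their own pace and stop on an object; "squeeze" is the grip in N (left out, the last holds). Time passes only in rows, so rows that repeat a pose let the fingers close. It gives the time, the measured TCP pose, the force, the opening and the grip force at its end, in the units of the state.
- arm.observe(): the state, without advancing time (a new reading comes with each control period).
- viewer.grab_frame(name): name is "side" or "top"; returns a dict with "frame" (480x640x3 uint8, red, green, blue), "depth" (480x640 float32, m along the optical axis (not along the pixel's ray), 0 where there is no reading), "intrinsics" (3x3 intrinsics, pixels), "rvec" (rotation vector, rad) and "tvec" (3), from world to camera coordinates, as OpenCV has them. Camera axes: x right, y down, z forward; pixel columns grow to the right and rows downward; lengths in m; the calibration is good to about 2 mm. A picture is of the moment at which its call begins.
- sign_off(): hands the job in; it is judged then, once.
The state is a dict: "time": time; "joints": joint angles; "dq": joint speeds; "effort": joint torques, N m; "eef_pos": TCP position; "tcp_rot": TCP orientation; "contact_force": force on the tool from outside, world axes, zero at the start; "wrist_torque": the same for the moment, N m; "width": opening from 0.0 (shut) to 1.0 (fully open); "grip_force": force on a finger pad.
Only numpy, scipy, OpenCV 4.12 (cv2) and the standard library are available. Lean on these libraries where they do the work, as an engineer would, in place of code of your own. Each camera call takes 0.05 s, during which the arm holds its last target. There are 200 camera calls.

TASK

Weigh the small steel pail of fittings on the hook scale. On the scale's key box press first the round key and then the square key, both with the scale still empty; then hang the pail by its bail on the hook, lowering it gently until the scale's springy hook carries the whole weight before you let go, and with the pail hanging quietly press the long bar key to record the weight. Press the keys fully, one at a time and in that order, and leave the pail hanging and the other things on the bench where they are.

Things in the scene. Friction and masses are not known exactly. Their poses are not given: they have to be found in the camera images.
- pail: loose open steel pail, 120 mm across at the rim, 92 mm at the foot, 80 mm high, wooden fittings inside, 0.25 to 0.8 kg (not known beforehand). Origin: centre of its underside; z up. The bail is hinged to it at two ears at z = 70 mm, y = +-66 mm.
- bail (a joint): angle of the pail's bail about the pail's y axis: 0 = straight up over the pail, positive leans it towards the pail's +x, up to 1 rad either way. A slightly stiff hinge: it stays where it is left, but the hanging pail swings upright under it.
- bail_bar (a point): middle of the bail's straight top bar: a bare steel bar 9 mm thick, 112 mm straight along this frame's y axis, 95 mm from the hinge. z points from the hinge to the bar.
- scale: fixed hook scale: grey base plate 250 x 150 x 18 mm, reaching from 70 mm before to 180 mm behind the origin in its x; a column 60 mm wide and 275 mm high stands with its front face 127 mm behind the origin. Origin: on the table, straight under the hook's seat; x points from the hook back to the column, z up.
- hook (a joint): how far the hook has sunk under load, m: 0 empty, 0.068 at the stop. A spring of about 120 N/m carries it, so the pail sinks it by 20 to 64 mm depending on its weight; let go too early or too late and it jumps.
- hook_seat (a point): bottom of the hook's V-shaped valley, on the axis of its 10 mm steel rod; moves with the hook, 260 mm above the table when empty. Axes as the scale's: the rod lies in this frame's x-z plane. The valley is open upwards: its two sides rise at 45 degrees to 24 mm in front (-x) and 24 mm behind, 24 mm higher. The bail's bar lies across it, along y, its axis about 13 mm above this point.
- hook_tip (a point): free front end of the hook (rod axis), 24 mm before and 24 mm above the seat.
- console: fixed grey key box of the scale, 200 mm wide (its y), 135 mm deep, 40 mm high, with a raised display strip 65 mm high along its back edge (from x = 50 mm). Origin: on the table under the centre of the low part (100 mm deep); x points to the display. Three black spring keys stand in a row along y, 65 mm apart and 12 mm proud.
- key_round (a joint): travel of the round key (28 mm across), m: 0 up, 0.006 fully down; takes 2 to 5 N. Counts as pressed beyond 0.0045.
- key_square (a joint): travel of the square key (26 x 26 mm), as the round key's.
- key_bar (a joint): travel of the long bar key (66 mm along x, 24 mm wide), as the round key's.
- key_round_top (a point): centre of the round key's top face, at the +y end of the row; moves with the key.
- key_square_top (a point): centre of the square key's top face, middle of the row.
- key_bar_top (a point): centre of the bar key's top face, at the -y end of the row.
- plane: bystander: small brass plane, 30 x 70 mm, 34 mm high, before the scale's base; origin under its centre.
- neck: bystander: maple violin neck with scroll, 230 mm long along its y, 44 mm high; origin under its middle.
- varnish: bystander: amber bottle, 60 mm across, 150 mm high; origin under its centre.
- brushes: bystander: white jar of brushes, 72 mm across, 180 mm high with the brushes; origin under its centre.
- block: bystander: cork sanding block 50 x 100 x 26 mm; origin under its centre.
- clamp: bystander: steel clamp lying flat, about 70 x 140 mm, 13 mm high; origin under its centre.
- chisel: bystander: hand tool 190 mm long lying along its x, about 30 mm high; origin near its middle, on the table.
Not all that is in view belongs to the job. What is shaped like the console but turquoise is not meant.

How it is judged:
By the outcome, as a careful person would: the job done as asked, in the order asked, and still so for the second after the job is handed in, with the robot touching nothing.
It also fails if it takes over 72 s, if anything falls off the work surface, if the arm or the gripper's body presses on something with over 40 N, if the wrist force passes 120 N, or if a joint passes its speed limit or range.

## Working session

There is one attempt and no reset: what is moved stays moved. The work goes in short steps, Python scripts to look and compute and a tool call to move; the robot and the scene stay as the last step left them, time stands still between calls to the robot, and variables do not carry over. Pictures are saved under pics/ and viewed, at most 10 in all, crops included, and the job is handed in when it is done.

Besides the shell and the picture viewer there is one more tool, called as a command line: name --pt "numbers of a row" for each row, then --argument value for the rest. carry_out: Moves the arm, as the interface text tells. Its arguments: {"type":"object","properties":{"moves":{"type":"array","items":{"type":"array","items":{"type":"number"}}},"squeeze":{"type":"number"}},"required":["moves"]}

```bash
mkdir -p pics; cat > h.py <<'E'
import numpy as np, cv2
from workcell import arm, viewer, sign_off
def grab(n):
    f=viewer.grab_frame(n); R=cv2.Rodrigues(np.array(f['rvec'],float))[0]; t=np.array(f['tvec'],float).ravel()
    K=np.array(f['intrinsics'],float); d=f['depth']; v,u=np.mgrid[:480,:640]
    P=np.stack([(u-K[0,2])/K[0,0]*d,(v-K[1,2])/K[1,1]*d,d],-1)
    f['W']=(P-t)@R; f['W'][d==0]=np.nan; f['R'],f['t'],f['K']=R,t,K; return f
def ray(f,u,v,z):
    d=f['R'].T@np.linalg.inv(f['K'])@[u,v,1]; c=-f['R'].T@f['t']; return c+d*(z-c[2])/d[2]
def proj(f,p):
    q=f['K']@(f['R']@np.array(p)+f['t']); return q[:2]/q[2]
def save(f,n): cv2.imwrite('pics/'+n,f['frame'][:,:,::-1])
E
python3 - <<'E'
from h import *
for n in('side','top'):
    f=grab(n); save(f,n+'0.png'); np.savez(n+'0.npz',**{k:f[k] for k in('frame','depth','W','R','t','K')}); print(n,-f['R'].T@f['t'],f['K'][0,0])
print(arm.observe())
E
```

```text
side [-0.04805528 -0.73249614  0.76875919] 436.6924819523734
top [0.38148731 0.00188697 1.7061856 ] 500.4886269672931
{'time': 0.1, 'joints': array([ 6.36950849e+01,  2.17363719e+01,  9.93918472e+01, -7.72439821e-04,
        5.89290814e+01, -1.91001133e+00]), 'dq': array([ 0.06220026, -0.16803774, -0.00930458,  0.02856103, -0.12077504,
        0.01305292]), 'effort': array([-2.24246622e-03, -7.65037394e+01, -4.35290337e+01,  6.51724963e-02,
        3.98355117e-02, -7.43728083e-05]), 'eef_pos': array([0.28898977, 0.63717147, 0.21334693]), 'tcp_rot': array([[-9.10723272e-01,  4.13016869e-01, -4.32832395e-04],
       [ 4.13017095e-01,  9.10722826e-01, -9.01638344e-04],
       [ 2.17984959e-05, -9.99910201e-04, -9.99999500e-01]]), 'contact_force': array([-0.85851596, -0.21365719,  0.00790351]), 'wrist_torque': array([-0.04078904, -0.00989094,  0.01155948]), 'grip_force': 0.0, 'width': 0.9983903163151635}
```

View pics/side0.png

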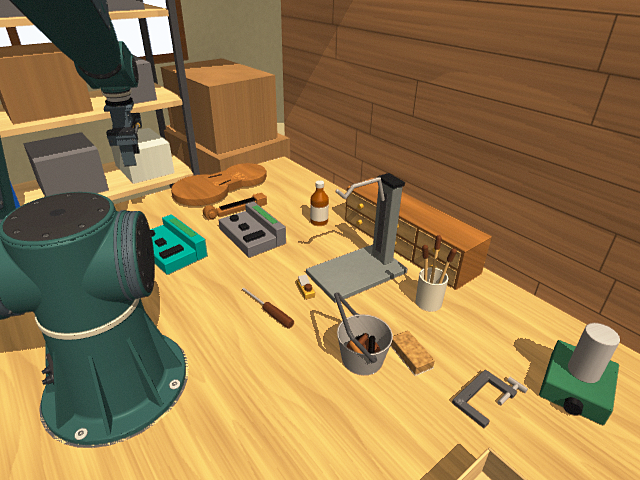

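View pics/top0.png

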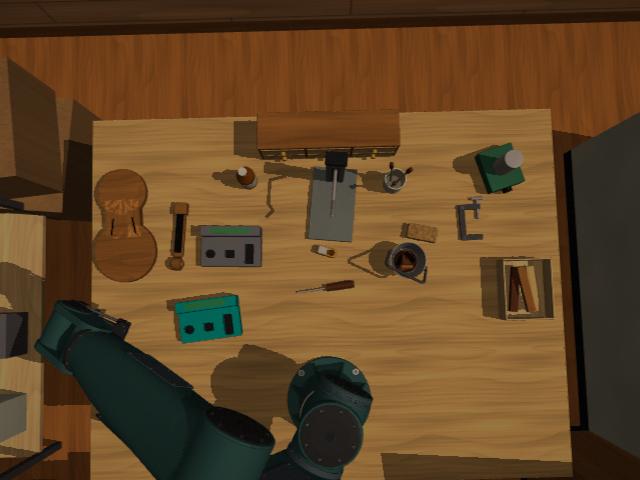

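The side view shows the pail at about (363,345) with its bail leaning, the scale column at (387,220) with the hook tip near (342,193), and the grey console at (252,229). In the top view the console is at (231,247), the hook rod near (333,200), and the pail at (407,260) with its bail towards (425,275).

```bash
python3 - <<'E'
from h import *
import types
T=dict(np.load('top0.npz')); S=dict(np.load('side0.npz'))
print('pix->', [np.round(T['W'][v,u],3) for u,v in((231,247),(407,260),(333,200),(320,230))])
def comps(f,m,mn=25):
    n,l,s,c=cv2.connectedComponentsWithStats(m.astype(np.uint8)); return [(l==i) for i in range(1,n) if s[i,4]>=mn]
# console keys: dark pixels in console region
W=T['W']; F=T['frame'].astype(int)
reg=np.zeros((480,640),bool); reg[224:270,198:266]=1
m=reg&(F.max(2)<50)
for c in comps(T,m):
    v,u=np.nonzero(c); print('key top',u.mean().round(1),v.mean().round(1),len(u),ray(T,u.mean(),v.mean(),.052).round(4),np.nanmedian(W[c][:,2]).round(4))
Ws=S['W'];Fs=S['frame'].astype(int)
reg=np.zeros((480,640),bool); reg[200:260,215:290]=1
for c in comps(S,reg&(Fs.max(2)<45),15):
    v,u=np.nonzero(c); print('key side',u.mean().round(1),v.mean().round(1),len(u),ray(S,u.mean(),v.mean(),.052).round(4),np.nanmedian(Ws[c],0).round(4))
# console bodies top face
reg=np.zeros((480,640),bool); reg[224:270,195:270]=1
for lo,hi in((.035,.045),(.06,.07)):
    m=reg&(W[:,:,2]>lo)&(W[:,:,2]<hi); p=W[m][:,:2]; print('console',lo,len(p),cv2.minAreaRect(p.astype(np.float32)), cv2.boxPoints(cv2.minAreaRect(p.astype(np.float32))).round(3).tolist())
# scale
for nm,f in(('top',T),('side',S)):
    w=f['W']; near=(abs(w[:,:,0]-.6)<.25)&(abs(w[:,:,1])<.12)
    m=near&(w[:,:,2]>.01)&(w[:,:,2]<.025);p=w[m][:,:2].astype(np.float32)
    c=max(comps(f,m),key=np.sum);p=w[c][:,:2].astype(np.float32);r=cv2.minAreaRect(p);print(nm,'base',r)
    m=near&(w[:,:,2]>.2)
    q=w[m]; 
    # hook points: not column
    print(nm,'high',len(q),q.min(0).round(3),q.max(0).round(3))
    for lo,hi in [(a,a+.02) for a in np.arange(.4,.8,.02)]:
        s=q[(q[:,0]>=lo)&(q[:,0]<hi)]
        if len(s): print('  x',round(lo,2),len(s),np.median(s,0).round(4),s[:,2].min().round(3),s[:,2].max().round(3))
    # pail
    near=np.hypot(w[:,:,0]-np.nan_to_num(T['W'][260,407,0]),w[:,:,1]-T['W'][260,407,1])<.17
    m=near&(w[:,:,2]>.072)&(w[:,:,2]<.084);p=w[m]
    print(nm,'rim',cv2.minEnclosingCircle(p[:,:2].astype(np.float32)),len(p))
    m=near&(w[:,:,2]>.09);p=w[m]
    print(nm,'bail',len(p),p.min(0),p.max(0)); 
    if len(p): 
        p=p[p[:,2].argsort()[::-1]]; print(p[::max(1,len(p)//25)].round(3).tolist())
E
```

```text
pix-> [array([0.513, 0.313, 0.032]), array([ 0.454, -0.275,  0.032]), array([ 0.62 , -0.028,  0.288]), array([0.563, 0.013, 0.022])]
key top 232.0 236.0 61 [0.5482 0.3061 0.052 ] 0.0513
key top 248.7 253.4 171 [0.4889 0.2514 0.052 ] 0.0501
key top 209.8 253.4 64 [0.4922 0.3804 0.052 ] 0.0512
key top 229.1 253.5 71 [0.4904 0.3164 0.052 ] 0.0505
key side 235.1 203.8 104 [0.5372 0.4473 0.052 ] [0.5585 0.4908 0.0263]
key side 233.7 217.6 44 [0.4892 0.3699 0.052 ] [0.4921 0.3748 0.0492]
key side 243.4 226.4 50 [0.4873 0.3049 0.052 ] [0.4915 0.3088 0.0493]
key side 253.6 235.6 126 [0.4852 0.2409 0.052 ] [0.4877 0.245  0.049 ]
console 0.035 1183 ((0.5091598033905029, 0.31253308057785034), (0.20042887330055237, 0.12062838673591614), 88.59573364257812) [[0.44600000977516174, 0.21400000154972076], [0.5669999718666077, 0.210999995470047], [0.5720000267028809, 0.41100001335144043], [0.45100000500679016, 0.414000004529953]]
console 0.06 489 ((0.5326300263404846, 0.31124255061149597), (0.19914694130420685, 0.096239373087883), 88.44145965576172) [[0.4819999933242798, 0.21299999952316284], [0.578000
[... 2420 characters left out ...]

side bail 388 [ 0.37822389 -0.32705773  0.09010891] [ 0.47622316 -0.19106224  0.15518198]
[[0.392, -0.277, 0.155], [0.394, -0.269, 0.153], [0.404, -0.254, 0.153], [0.402, -0.256, 0.152], [0.431, -0.2, 0.152], [0.385, -0.287, 0.151], [0.424, -0.222, 0.151], [0.41, -0.238, 0.151], [0.384, -0.286, 0.15], [0.436, -0.201, 0.15], [0.383, -0.287, 0.15], [0.432, -0.193, 0.149], [0.382, -0.3, 0.148], [0.381, -0.301, 0.146], [0.378, -0.305, 0.143], [0.386, -0.311, 0.138], [0.389, -0.314, 0.133], [0.449, -0.197, 0.128], [0.452, -0.197, 0.124], [0.453, -0.2, 0.12], [0.461, -0.2, 0.116], [0.4, -0.319, 0.111], [0.466, -0.203, 0.106], [0.406, -0.321, 0.102], [0.408, -0.323, 0.097], [0.415, -0.321, 0.094]]
```

carry_out --pt "-0.03 -0.016 0.01 0 0 6 0" --pt "-0.06 -0.032 0.02 0 0 12 0" --pt "-0.09 -0.048 0.03 0 0 18 0" --pt "-0.12 -0.064 0.04 0 0 24 0" --pt "-0.15 -0.08 0.05 0 0 31 0" --pt "-0.18 -0.096 0.065 0 0 38 0" --pt "-0.21 -0.112 0.08 0 0 45 0" --pt "-0.24 -0.128 0.09 0 0 52 0" --pt "-0.27 -0.142 0.105 0 0 59 0" --pt "-0.291 -0.1535 0.12 0 0 65 0" --pt "-0.291 -0.1535 0.124 0 0 71 0" --pt "-0.291 -0.1535 0.124 0 0 71 0" --squeeze 15

```text
time: 1.1
eef_pos: [0.4907, 0.3758, 0.0883]
tcp_rot: [[0.101, 0.995, -0.002], [0.995, -0.101, -0.002], [-0.002, -0.002, -1.0]]
contact_force: [-0.5, 0.2, -0.1]
width: 0.156
grip_force: 0.0
```

carry_out --pt "0.001 0 0.008 0 0 0 0" --pt "0.001 0 0.018 0 0 0 0" --pt "0.001 0 0.028 0 0 0 0" --pt "0.001 0 0.034 0 0 0 0" --pt "0.001 0 0.037 0 0 0 0" --pt "0.001 0 0.039 0 0 0 0" --pt "0.001 0 0.041 0 0 0 0" --pt "0.001 0 0.042 0 0 0 0" --pt "0.001 0 0.043 0 0 0 0" --pt "0.001 0 0.044 0 0 0 0" --pt "0.001 0 0.044 0 0 0 0"

```text
time: 2.02
eef_pos: [0.4909, 0.3787, 0.0463]
tcp_rot: [[0.094, 0.996, 0.0], [0.996, -0.094, 0.0], [0.0, 0.0, -1.0]]
contact_force: [-3.7, -1.2, 5.1]
width: 0.001
grip_force: 2.6
```

carry_out --pt "0 0 0.001 0 0 0 0" --pt "0 0 0.0015 0 0 0 0" --pt "0 0 0.0015 0 0 0 0"

```text
time: 2.27
eef_pos: [0.491, 0.3787, 0.046]
tcp_rot: [[0.094, 0.996, -0.0], [0.996, -0.094, 0.0], [-0.0, -0.0, -1.0]]
contact_force: [-11.3, -4.5, 27.7]
width: 0.005
grip_force: 13.3
```

```bash
python3 - <<'E'
from h import *
o=arm.observe(); print(o['time'],o['eef_pos'],o['contact_force'])
f=grab('side'); save(f,'s1.png'); cv2.imwrite('pics/s1c.png',cv2.resize(f['frame'][170:290,180:340,::-1],(800,600),interpolation=cv2.INTER_CUBIC))
E
```

```text
2.2667 [0.49097609 0.37874158 0.04597912] [-11.28798574  -4.54876703  27.69895719]
```

View pics/s1c.png

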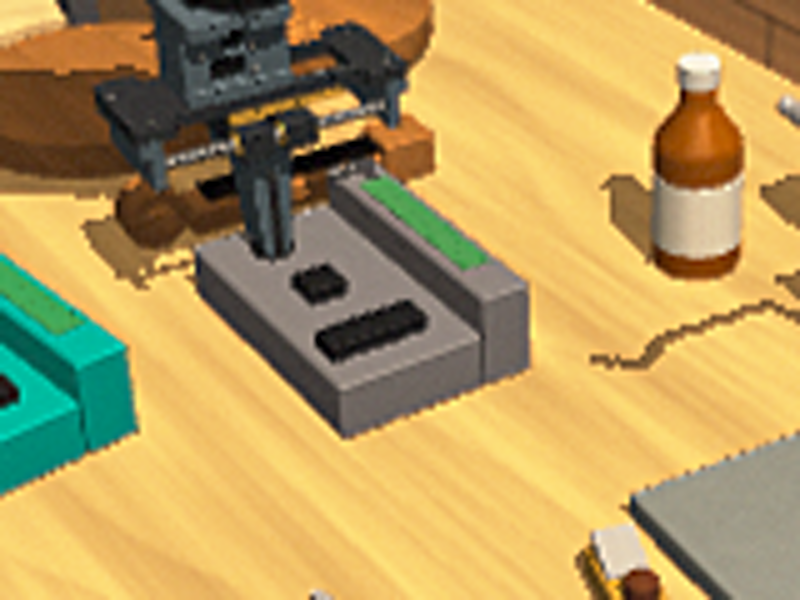

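The fingertips sit on the round key at crop (272,250), which is fully down: z is 0.046 and it is against the stop. Next the square key.

carry_out --pt "0 0 -0.012 0 0 0 0" --pt "0 0 -0.03 0 0 0 0" --pt "-0.03 0.002 -0.03 0 0 0 0" --pt "-0.065 0.0046 -0.03 0 0 0 0" --pt "-0.065 0.0046 -0.03 0 0 0 0" --pt "-0.065 0.0046 -0.02 0 0 0 0" --pt "-0.065 0.0046 -0.012 0 0 0 0" --pt "-0.065 0.0046 -0.007 0 0 0 0" --pt "-0.065 0.0046 -0.005 0 0 0 0" --pt "-0.065 0.0046 -0.003 0 0 0 0" --pt "-0.065 0.0046 -0.0012 0 0 0 0" --pt "-0.065 0.0046 -0.0005 0 0 0 0"

```text
time: 3.32
eef_pos: [0.4893, 0.3139, 0.0459]
tcp_rot: [[0.094, 0.996, -0.001], [0.996, -0.094, -0.0], [-0.0, -0.001, -1.0]]
contact_force: [-11.0, -6.2, 33.7]
width: 0.005
grip_force: 17.1
```

carry_out --pt "0 0 0 0 0 0 0" --pt "0 0 0 0 0 0 0"

```text
time: 3.48
eef_pos: [0.4893, 0.3138, 0.046]
tcp_rot: [[0.094, 0.996, -0.0], [0.996, -0.094, -0.0], [-0.0, -0.0, -1.0]]
contact_force: [-8.6, -5.6, 24.8]
width: 0.006
grip_force: 12.4
```

carry_out --pt "0 0 -0.02 0 0 0 0" --pt "0 0 -0.06 0 0 0 0.04" --pt "0 0 -0.1 0 0 0 0.06" --pt "-0.03 0 -0.14 0 0 0 0.06" --pt "-0.07 0 -0.175 0 0 3 0.06" --pt "-0.11 0 -0.195 0 0 6 0.06" --pt "-0.15 0 -0.205 0 0 9 0.06" --pt "-0.19 0 -0.205 0 0 12 0.06" --pt "-0.23 0 -0.205 0 0 15 0.06" --pt "-0.27 0 -0.205 0 0 18 0.06" --pt "-0.3 0 -0.205 0 0 20 0.06"

```text
time: 4.4
eef_pos: [0.461, 0.0168, 0.2503]
tcp_rot: [[0.431, 0.903, 0.001], [0.903, -0.431, 0.0], [0.001, 0.001, -1.0]]
contact_force: [1.2, -0.1, 0.0]
width: 0.659
grip_force: 0.0
```

```bash
python3 - <<'E'
from h import *
o=arm.observe(); print(o['eef_pos'],o['tcp_rot'].round(3).tolist(),o['width'],o['contact_force'])
for n in('top','side'):
    f=grab(n);w=f['W']
    near=np.hypot(w[:,:,0]-.42,w[:,:,1]+.26)<.13
    p=w[near&(w[:,:,2]>.138)&(w[:,:,2]<.17)]
    p=p[p[:,0]*.444+p[:,1]*.896<0.5]
    a=p[:,:2].astype(np.float32); vx,vy,x,y=cv2.fitLine(a,cv2.DIST_HUBER,0,.01,.01).ravel()
    t=(a-[x,y])@[vx,vy]; print(n,len(p),'dir',np.degrees(np.arctan2(vy,vx)),'ends',[x,y]+t.min()*np.array([vx,vy]),[x,y]+t.max()*np.array([vx,vy]),'z',np.percentile(p[:,2],[10,50,90]).round(4))
    ear=w[near&(w[:,:,2]>.075)&(w[:,:,2]<.084)]
    print(' rim',cv2.minEnclosingCircle(ear[:,:2].astype(np.float32)), ear[:,:2].min(0),ear[:,:2].max(0))
    # hook
    h=(abs(w[:,:,0]-.6)<.2)&(abs(w[:,:,1]+.03)<.03)&(w[:,:,2]>.245)&(w[:,:,2]<.3)&(w[:,:,0]<.69)
    q=w[h]; L=cv2.fitLine(q[:,:2].astype(np.float32),cv2.DIST_HUBER,0,.01,.01).ravel(); print(' hook',L,np.degrees(np.arctan2(L[1],L[0])),'tip',q[:,0].min(),'ymid at .6',L[3]+(.6-L[2])*L[1]/L[0])
    q=q[q[:,0]<.65]; q=q[q[:,0].argsort()]; print(q[::5][:,[0,2]].round(3).tolist())
E
```

```text
[0.46099168 0.01676149 0.25032868] [[0.431, 0.903, 0.001], [0.903, -0.431, 0.0], [0.001, 0.001, -1.0]] 0.6585017193158628 [ 1.1737532  -0.14426736  0.03817162]
top 131 dir 62.487457 ends [ 0.37441105 -0.30806863] [ 0.43867293 -0.18468867] z [0.145  0.1517 0.1559]
 rim ((0.4514865279197693, -0.2716984152793884), 0.06790295243263245) [ 0.39311726 -0.33024552] [ 0.51060534 -0.21176645]
 hook [ 0.994422   -0.10547442  0.63152134 -0.02950807] -6.0545 tip 0.5707481233563203 ymid at .6 -0.026164724
[[0.571, 0.291], [0.574, 0.286], [0.58, 0.285], [0.587, 0.278], [0.591, 0.27], [0.595, 0.265], [0.6, 0.268], [0.602, 0.271], [0.605, 0.271], [0.61, 0.277], [0.613, 0.277], [0.618, 0.284], [0.623, 0.287], [0.626, 0.286], [0.629, 0.285], [0.634, 0.291], [0.637, 0.289], [0.64, 0.287], [0.645, 0.293], [0.65, 0.283]]
side 226 dir 63.826374 ends [ 0.37652797 -0.30876076] [ 0.43673703 -0.18625748] z [0.1449 0.1507 0.1528]
 rim ((0.4529949426651001, -0.2714237570762634), 0.06886184215545654) [ 0.3947652  -0.33216065] [ 0.51417675 -0.20673876]
 hook [ 0.99602246 -0.08910273  0.5984136  -0.02805857] -5.1119895 tip 0.48132206630494356 ymid at .6 -0.028200489
[[0.481, 0.274], [0.482, 0.257], [0.483, 0.28], [0.483, 0.252], [0.483, 0.298], [0.484, 0.27], [0.484, 0.29], [0.484, 0.27], [0.485, 0.283], [0.485, 0.271], [0.485, 0.255], [0.486, 0.26], [0.486, 0.289], [0.486, 0.27], [0.487, 0.293], [0.487, 0.295], [0.487, 0.295], [0.488, 0.256], [0.489, 0.261], [0.49, 0.286], [0.491, 0.275], [0.494, 0.3], [0.574, 0.282], [0.577, 0.281], [0.579, 0.277], [0.582, 0.275], [0.584, 0.277], [0.587, 0.267], [0.59, 0.267], [0.593, 0.266], [0.597, 0.259], [0.6, 0.264], [0.602, 0.268], [0.604, 0.261], [0.606, 0.267], [0.61, 0.274], [0.612, 0.277], [0.614, 0.278], [0.618, 0.276], [0.619, 0.272], [0.621, 0.286], [0.622, 0.282], [0.627, 0.285], [0.63, 0.285], [0.633, 0.284], [0.636, 0.286], [0.64, 0.287], [0.644, 0.286], [0.647, 0.282]]
```

carry_out --pt "-0.035 0.01 0.01 0 0 1 0.06" --pt "-0.07 0.02 0.02 0 0 1 0.06" --pt "-0.105 0.03 0.03 0 0 1 0.06" --pt "-0.14 0.04 0.04 0 0 1 0.06" --pt "-0.175 0.05 0.05 0 0 1 0.06" --pt "-0.205 0.058 0.055 0 0 1 0.06" --pt "-0.225 0.063 0.06 0 0 1 0.06" --pt "-0.2317 0.065 0.06 0 0 1 0.06" --pt "-0.2317 0.065 0.06 0 0 1 0.06" --pt "-0.2317 0.065 0.06 0 0 1 0.06"

```text
time: 5.33
eef_pos: [0.4211, -0.2183, 0.19]
tcp_rot: [[0.445, 0.896, -0.0], [0.896, -0.445, 0.0], [0.0, -0.0, -1.0]]
contact_force: [0.1, -0.2, 0.3]
width: 0.66
grip_force: 0.0
```

```bash
python3 - <<'E'
from h import *
f=grab('side'); cv2.imwrite('pics/s2c.png',cv2.resize(f['frame'][240:390,280:480,::-1],(800,600),interpolation=cv2.INTER_CUBIC))
E
```

```text
(no output)
```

View pics/s2c.png

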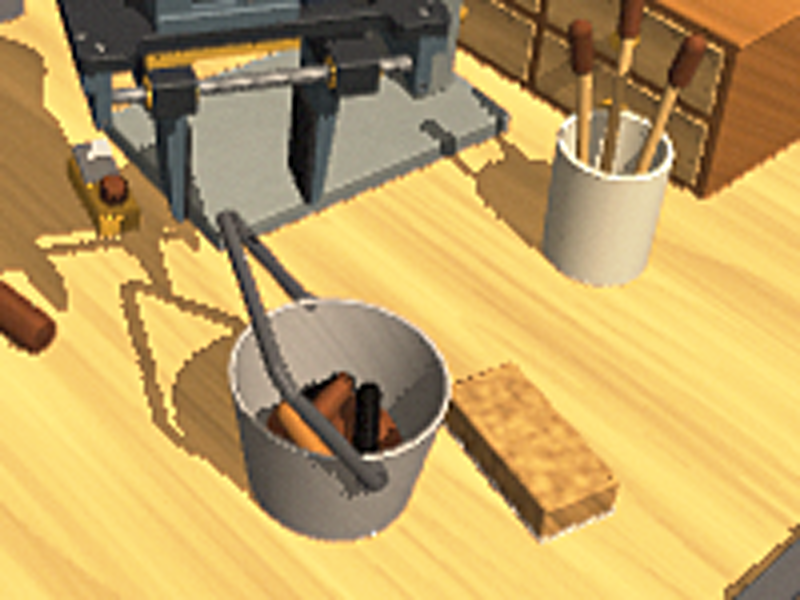

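The open fingers are poised above the bar near crop (230,220), one on each side, well clear of the pail rim. Descending and closing lightly.

carry_out --pt "0 0 0.015 0 0 0 0.06" --pt "0 0 0.03 0 0 0 0.06" --pt "0 0 0.045 0 0 0 0.06" --pt "0 0 0.055 0 0 0 0.06" --pt "0 0 0.06 0 0 0 0.05" --pt "0 0 0.06 0 0 0 0.035" --pt "0 0 0.06 0 0 0 0.02" --pt "0 0 0.06 0 0 0 0.012" --pt "0 0 0.06 0 0 0 0.006" --pt "0 0 0.06 0 0 0 0.002" --pt "0 0 0.06 0 0 0 0" --pt "0 0 0.06 0 0 0 0" --squeeze 10

```text
time: 6.38
eef_pos: [0.4209, -0.2192, 0.1302]
tcp_rot: [[0.445, 0.896, 0.0], [0.896, -0.445, -0.0], [-0.0, 0.0, -1.0]]
contact_force: [-0.1, -0.1, 0.1]
width: 0.104
grip_force: 0.4
```

carry_out --pt "0 0 0 0 0 0 0" --pt "0 0 0 0 0 0 0"

```text
time: 6.55
eef_pos: [0.4208, -0.2192, 0.13]
tcp_rot: [[0.445, 0.896, 0.0], [0.896, -0.445, -0.0], [-0.0, 0.0, -1.0]]
contact_force: [0.0, -1.0, 0.5]
width: 0.098
grip_force: 10.0
```

carry_out --pt "0 0.0045 -0.0028 0 0 0 0" --pt "0 0.009 -0.0051 0 0 0 0" --pt "0 0.0135 -0.0073 0 0 0 0" --pt "0 0.018 -0.0092 0 0 0 0" --pt "0 0.0227 -0.0109 0 0 0 0" --pt "0 0.0274 -0.0123 0 0 0 0" --pt "0 0.032 -0.0134 0 0 0 0" --pt "0 0.037 -0.0143 0 0 0 0" --pt "0 0.042 -0.015 0 0 0 0" --pt "0 0.047 -0.0154 0 0 0 0" --pt "0 0.052 -0.0155 0 0 0 0" --pt "0 0.052 -0.0155 0 0 0 0"

```text
time: 7.55
eef_pos: [0.4682, -0.2426, 0.1454]
tcp_rot: [[0.445, 0.896, 0.0], [0.896, -0.445, -0.0], [-0.0, 0.0, -1.0]]
contact_force: [-1.4, 0.3, 0.9]
width: 0.098
grip_force: 10.0
```

carry_out --pt "0 0 0 0 0 0 0" --pt "0 0 0 0 0 0 0" --pt "0 0 0 0 0 0 0" --squeeze 55

```text
time: 7.8
eef_pos: [0.4673, -0.2422, 0.1454]
tcp_rot: [[0.445, 0.896, 0.0], [0.896, -0.445, -0.0], [-0.0, 0.0, -1.0]]
contact_force: [-0.0, -0.0, 1.2]
width: 0.084
grip_force: 55.0
```

```bash
python3 - <<'E'
from h import *
f=grab('side'); cv2.imwrite('pics/s3c.png',cv2.resize(f['frame'][240:390,280:480,::-1],(800,600),interpolation=cv2.INTER_CUBIC))
E
```

```text
(no output)
```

View pics/s3c.png

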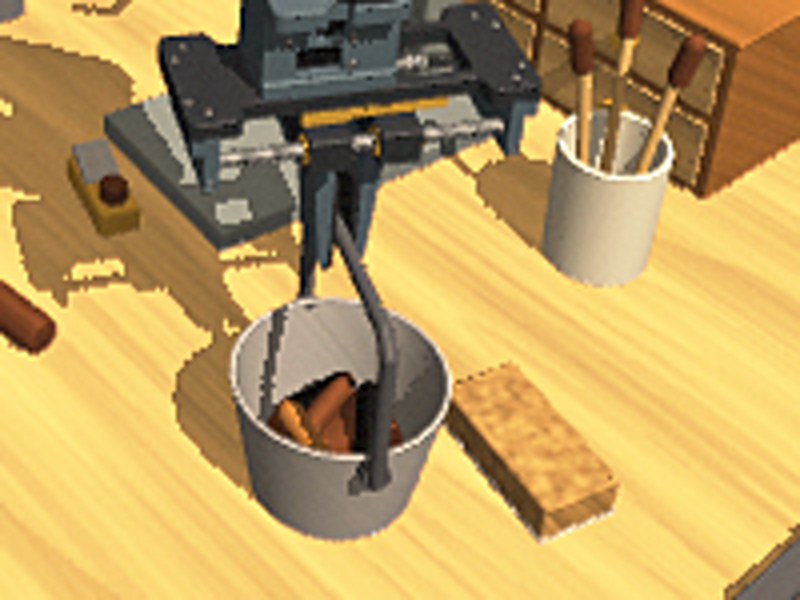

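The bail is upright over the pail, from crop (340,215) to (378,480), the fingers hold it off-centre, and the pail stands where it was. Lifting.

carry_out --pt "0 0 -0.002 0 0 0 0" --pt "0 0 -0.006 0 0 0 0" --pt "0 0 -0.012 0 0 0 0" --pt "0 0 -0.02 0 0 0 0" --pt "0 0 -0.032 0 0 0 0" --pt "0 0 -0.046 0 0 0 0" --pt "0 0 -0.06 0 0 0 0" --pt "0 0 -0.075 0 0 0 0" --pt "0 0 -0.09 0 0 0 0" --pt "0 0 -0.105 0 0 0 0" --pt "0 0 -0.117 0 0 0 0" --pt "0 0 -0.127 0 0 0 0"

```text
time: 8.85
eef_pos: [0.4676, -0.2423, 0.2744]
tcp_rot: [[0.445, 0.896, 0.001], [0.896, -0.445, -0.001], [-0.0, 0.002, -1.0]]
contact_force: [0.3, 0.4, -3.4]
width: 0.087
grip_force: 55.0
```

carry_out --pt "0 0 -0.008 0 0 0 0" --pt "0 0 -0.014 0 0 0 0" --pt "0 0 -0.018 0 0 0 0" --pt "0 0 -0.02 0 0 0 0" --pt "0 0 -0.02 0 0 0 0" --pt "0 0 -0.02 0 0 0 0"

```text
time: 9.35
eef_pos: [0.4672, -0.2421, 0.292]
tcp_rot: [[0.445, 0.896, -0.001], [0.896, -0.445, 0.0], [0.0, -0.001, -1.0]]
contact_force: [1.2, 0.9, -3.5]
width: 0.088
grip_force: 55.0
```

```bash
python3 - <<'E'
from h import *
o=arm.observe(); print(o['eef_pos'],o['contact_force'],o['wrist_torque'])
f=grab('side'); cv2.imwrite('pics/s4c.png',cv2.resize(f['frame'][150:375,240:540,::-1],(800,600),interpolation=cv2.INTER_CUBIC))
for n in('side','top'):
    f=grab(n); w=f['W']; m=(np.hypot(w[:,:,0]-.452,w[:,:,1]+.272)<.12)&(w[:,:,2]>.1)
    p=w[m]
    for lo in np.arange(.12,.34,.02):
        q=p[(p[:,2]>=lo)&(p[:,2]<lo+.02)]; 
        if len(q): print(n,lo.round(2),len(q),q.min(0).round(3)[:2],q.max(0).round(3)[:2])
E
```

```text
[ 0.46716942 -0.24207397  0.29195494] [ 1.15333298  0.90518031 -3.53048199] [-0.0440339   0.09327382 -0.01185758]
side 0.14 179 [ 0.408 -0.318] [ 0.476 -0.242]
side 0.16 483 [ 0.405 -0.321] [ 0.509 -0.219]
side 0.18 951 [ 0.402 -0.324] [ 0.51  -0.215]
side 0.2 839 [ 0.398 -0.333] [ 0.514 -0.206]
side 0.22 433 [ 0.396 -0.334] [ 0.518 -0.208]
side 0.24 78 [ 0.422 -0.333] [ 0.489 -0.206]
side 0.26 61 [ 0.421 -0.333] [ 0.486 -0.207]
side 0.28 74 [ 0.421 -0.333] [ 0.472 -0.224]
side 0.3 315 [ 0.421 -0.332] [ 0.475 -0.223]
side 0.32 201 [ 0.447 -0.265] [ 0.479 -0.223]
side 0.34 177 [ 0.445 -0.267] [ 0.477 -0.222]
top 0.2 3 [ 0.423 -0.317] [ 0.482 -0.207]
top 0.22 14 [ 0.42  -0.326] [ 0.484 -0.207]
top 0.24 2 [ 0.48  -0.208] [ 0.486 -0.208]
top 0.26 2 [ 0.479 -0.21 ] [ 0.482 -0.207]
top 0.28 4 [ 0.48  -0.208] [ 0.485 -0.206]
top 0.3 1 [ 0.482 -0.206] [ 0.482 -0.206]
```

View pics/s4c.png

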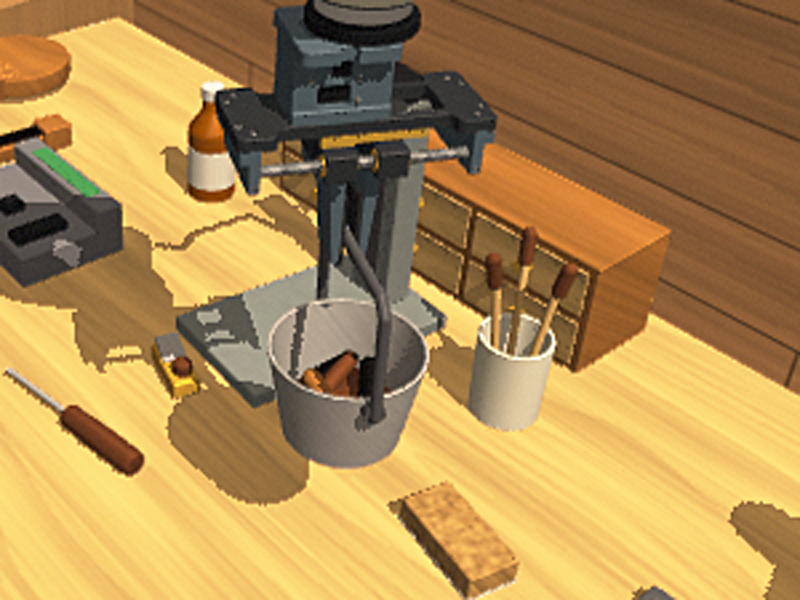

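The pail hangs clear from the fingers (crop (350,380)), level to slightly tilted. It weighs about 3.5 N, so I expect the hook to sink about 29 mm. Carrying it round to a point in front of the hook.

carry_out --pt "0.001 0 0 0 0 -0.5 0" --pt "0.004 -0.0015 0 0 0 -1.5 0" --pt "0.01 -0.004 0 0 0 -3 0" --pt "0.018 -0.007 0 0 0 -5 0" --pt "0.028 -0.011 0 0 0 -7 0" --pt "0.04 -0.0155 0 0 0 -9.5 0" --pt "0.053 -0.0205 0 0 0 -12 0" --pt "0.066 -0.0256 0 0 0 -14.5 0" --pt "0.08 -0.031 0 0 0 -17 0" --pt "0.094 -0.0364 0 0 0 -18.5 0" --pt "0.108 -0.0418 0 0 0 -20 0" --pt "0.1205 -0.0467 0 0 0 -20.5 0"

```text
time: 10.5
eef_pos: [0.479, -0.1115, 0.2925]
tcp_rot: [[0.098, 0.995, 0.0], [0.995, -0.098, 0.0], [0.0, 0.0, -1.0]]
contact_force: [0.3, 0.4, -3.4]
width: 0.081
grip_force: 55.0
```

carry_out --pt "0.013 0 0 0 0 0 0" --pt "0.027 0 0 0 0 0 0" --pt "0.041 0 0 0 0 0 0" --pt "0.055 0 0 0 0 0 0" --pt "0.069 -0.0005 0 0 0 0 0" --pt "0.082 -0.0008 0 0 0 0 0" --pt "0.094 -0.001 0 0 0 0 0" --pt "0.105 -0.001 0 0 0 0 0" --pt "0.114 -0.0012 0 0 0 0 0" --pt "0.121 -0.0015 0 0 0 0 0" --pt "0.126 -0.0015 0 0 0 0 0" --pt "0.129 -0.0015 0 0 0 0 0"

```text
time: 11.5
eef_pos: [0.4909, 0.0155, 0.2924]
tcp_rot: [[0.102, 0.995, -0.0], [0.995, -0.102, -0.0], [-0.0, -0.0, -1.0]]
contact_force: [0.2, -1.0, -2.8]
width: 0.086
grip_force: 55.0
```

carry_out --pt "0 0 0 0 0 0 0" --pt "0 0 0 0 0 0 0" --pt "0 0 0 0 0 0 0" --pt "0 0 0 0 0 0 0" --pt "0 0 0 0 0 0 0" --pt "0 0 0 0 0 0 0" --pt "0 0 0 0 0 0 0" --pt "0 0 0 0 0 0 0" --pt "0 0 0 0 0 0 0" --pt "0 0 0 0 0 0 0" --pt "0 0 0 0 0 0 0" --pt "0 0 0 0 0 0 0"

```text
time: 12.5
eef_pos: [0.4909, 0.015, 0.2924]
tcp_rot: [[0.103, 0.995, -0.0], [0.995, -0.103, 0.0], [-0.0, -0.0, -1.0]]
contact_force: [-0.6, 0.4, -3.4]
width: 0.081
grip_force: 55.0
```

```bash
python3 - <<'E'
from h import *
o=arm.observe(); print(o['eef_pos'],o['tcp_rot'].round(3).tolist(),o['contact_force'])
f=grab('side'); cv2.imwrite('pics/s5c.png',cv2.resize(f['frame'][120:345,240:540,::-1],(800,600),interpolation=cv2.INTER_CUBIC))
w=f['W']; m=(np.hypot(w[:,:,0]-.487,w[:,:,1]+.016)<.075)&(w[:,:,2]>.1)
p=w[m]
for lo in np.arange(.12,.34,.02):
    q=p[(p[:,2]>=lo)&(p[:,2]<lo+.02)]
    if len(q): print(lo.round(2),len(q),q.min(0).round(3)[:2],q.max(0).round(3)[:2])
E
```

```text
[0.49085426 0.01501863 0.29242142] [[0.103, 0.995, -0.0], [0.995, -0.103, 0.0], [-0.0, -0.0, -1.0]] [-0.58739144  0.44436851 -3.42588406]
0.14 142 [ 0.443 -0.064] [ 0.522 -0.001]
0.16 280 [ 0.439 -0.068] [0.543 0.038]
0.18 592 [ 0.436 -0.07 ] [0.545 0.04 ]
0.2 605 [ 0.431 -0.085] [0.549 0.044]
0.22 310 [ 0.431 -0.086] [0.549 0.055]
0.24 59 [ 0.478 -0.086] [0.5   0.052]
0.26 53 [ 0.478 -0.086] [0.497 0.052]
0.28 78 [ 0.477 -0.085] [0.499 0.054]
0.3 226 [ 0.475 -0.085] [0.505 0.054]
0.32 142 [ 0.474 -0.007] [0.504 0.035]
0.34 151 [ 0.471 -0.006] [0.507 0.033]
```

View pics/s5c.png

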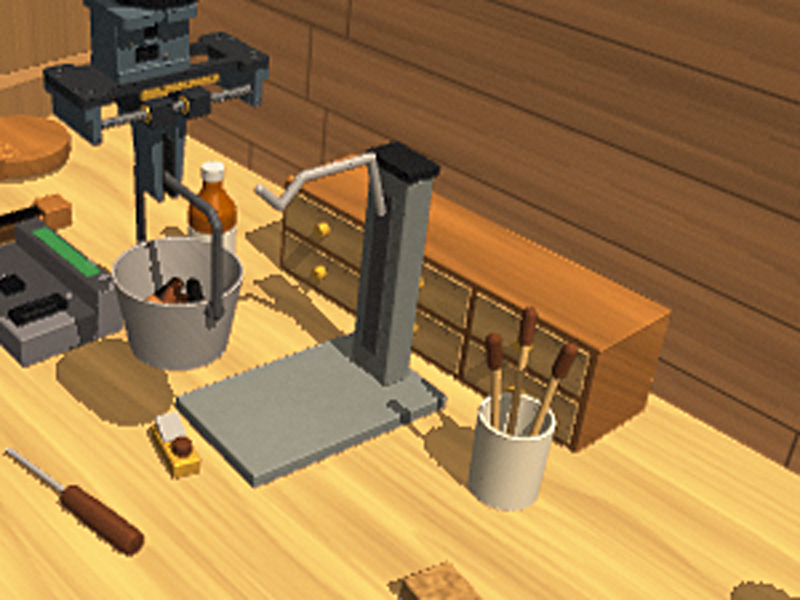

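The pail hangs level in front of the scale at crop (178,300). The hook tip at (262,192) is lower than the bar and the pail rim is below the hook, so moving straight along scale x is clear.

carry_out --pt "0 0.002 0 0 0 0 0" --pt "0 0.006 0 0 0 0 0" --pt "0.0005 0.013 0 0 0 0 0" --pt "0.0005 0.022 0 0 0 0 0" --pt "0.001 0.034 0 0 0 0 0" --pt "0.001 0.047 0 0 0 0 0" --pt "0.001 0.06 0 0 0 0 0" --pt "0.001 0.073 0 0 0 0 0" --pt "0.001 0.085 0 0 0 0 0" --pt "0.001 0.096 0 0 0 0 0" --pt "0.001 0.104 0 0 0 0 0" --pt "0.001 0.11 0 0 0 0 0"

```text
time: 13.55
eef_pos: [0.6014, 0.0046, 0.2922]
tcp_rot: [[0.103, 0.995, -0.0], [0.995, -0.103, -0.0], [-0.0, -0.0, -1.0]]
contact_force: [-0.8, -0.8, -2.9]
width: 0.085
grip_force: 55.0
```

carry_out --pt "0 0 0 0 0 0 0" --pt "0 0 0 0 0 0 0" --pt "0 0 0 0 0 0 0" --pt "0 0 0 0 0 0 0" --pt "0 0 0 0 0 0 0" --pt "0 0 0 0 0 0 0" --pt "0 0 0 0 0 0 0" --pt "0 0 0 0 0 0 0"

```text
time: 14.22
eef_pos: [0.6003, 0.0047, 0.2925]
tcp_rot: [[0.103, 0.995, 0.0], [0.995, -0.103, -0.0], [-0.0, 0.0, -1.0]]
contact_force: [0.1, 1.0, -2.5]
width: 0.086
grip_force: 55.0
```

```bash
python3 - <<'E'
from h import *
o=arm.observe(); print(o['eef_pos'],o['contact_force'],o['wrist_torque'])
f=grab('side'); cv2.imwrite('pics/s6c.png',cv2.resize(f['frame'][140:290,280:480,::-1],(800,600),interpolation=cv2.INTER_CUBIC))
E
```

```text
[0.600305   0.00471063 0.29248235] [ 0.08233331  0.9548334  -2.51137451] [ 0.00105715  0.0470848  -0.01212374]
```

View pics/s6c.png

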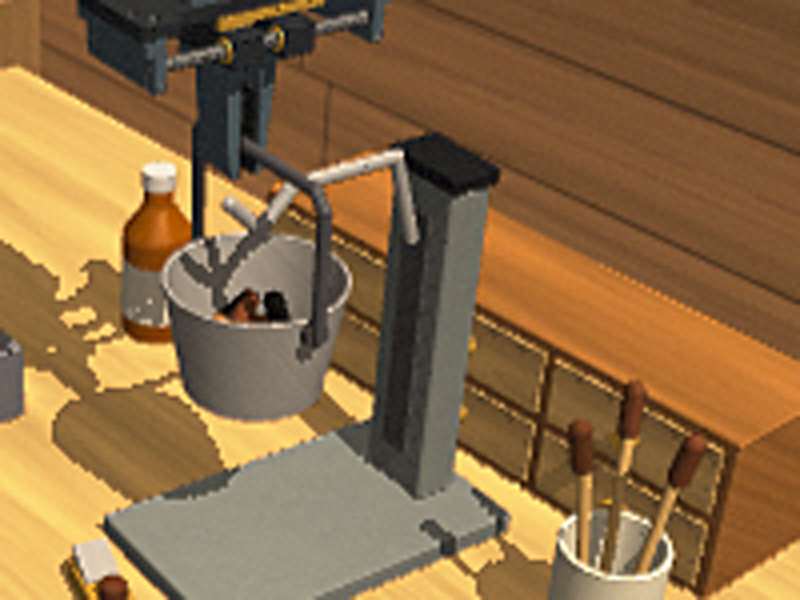

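The bar passes above the valley between the hook tip (238,212) and the rear arm (290,190), with the hook inside the bail loop and the fingers to its +y side. Lowering.

carry_out --pt "0 0 0.002 0 0 0 0" --pt "0 0 0.005 0 0 0 0" --pt "0 0 0.009 0 0 0 0" --pt "0 0 0.013 0 0 0 0" --pt "0 0 0.017 0 0 0 0" --pt "0 0 0.021 0 0 0 0" --pt "0 0 0.025 0 0 0 0" --pt "0 0 0.028 0 0 0 0" --pt "0 0 0.031 0 0 0 0" --pt "0 0 0.034 0 0 0 0" --pt "0 0 0.036 0 0 0 0" --pt "0 0 0.038 0 0 0 0"

```text
time: 15.27
eef_pos: [0.6005, 0.0047, 0.2543]
tcp_rot: [[0.103, 0.995, 0.0], [0.995, -0.103, -0.0], [-0.0, 0.0, -1.0]]
contact_force: [-0.6, 1.2, -2.4]
width: 0.087
grip_force: 55.0
```

carry_out --pt "0 0 0.001 0 0 0 0" --pt "0 0 0.002 0 0 0 0" --pt "0 0 0.004 0 0 0 0" --pt "0 0 0.006 0 0 0 0" --pt "0 0 0.008 0 0 0 0" --pt "0 0 0.01 0 0 0 0" --pt "0 0 0.012 0 0 0 0" --pt "0 0 0.014 0 0 0 0" --pt "0 0 0.0155 0 0 0 0" --pt "0 0 0.0165 0 0 0 0" --pt "0 0 0.017 0 0 0 0" --pt "0 0 0.017 0 0 0 0"

```text
time: 16.27
eef_pos: [0.6004, 0.0047, 0.2374]
tcp_rot: [[0.103, 0.995, 0.0], [0.995, -0.103, -0.0], [0.0, 0.0, -1.0]]
contact_force: [1.8, -0.0, 0.0]
width: 0.084
grip_force: 55.0
```

carry_out --pt "0 0 0 0 0 0 0" --pt "0 0 0 0 0 0 0" --pt "0 0 0 0 0 0 0"

```text
time: 16.52
eef_pos: [0.6004, 0.0047, 0.2375]
tcp_rot: [[0.103, 0.995, 0.0], [0.995, -0.103, -0.0], [-0.0, 0.0, -1.0]]
contact_force: [1.2, 0.5, -0.5]
width: 0.081
grip_force: 55.0
```

carry_out --pt "0 0 0 0 0 0 0" --pt "0 0 0 0 0 0 0" --pt "0 0 0 0 0 0 0"

```text
time: 16.77
eef_pos: [0.6004, 0.0047, 0.2375]
tcp_rot: [[0.103, 0.995, 0.0], [0.995, -0.103, -0.0], [0.0, 0.0, -1.0]]
contact_force: [2.7, -0.2, -1.0]
width: 0.084
grip_force: 55.0
```

```bash
cat > m.py <<'E'
from h import *
F=[];Z=[]
S0=dict(np.load('side0.npz'))
for i in range(8):
    f=grab('side'); o=arm.observe(); F.append(np.r_[o['contact_force'],o['wrist_torque']])
    w=f['W']; m=(w[:,:,0]>.645)&(w[:,:,0]<.69)&(abs(w[:,:,1]+.035)<.012)&(w[:,:,2]>.19)&(w[:,:,2]<.31); Z.append(np.median(w[m][:,2]))
F=np.array(F); print('F',F.mean(0).round(3),F.std(0).round(2),'hookz',np.mean(Z),'rows',m.sum()); print(o['time'],o['eef_pos'])
w=S0['W']; m=(w[:,:,0]>.645)&(w[:,:,0]<.69)&(abs(w[:,:,1]+.035)<.012)&(w[:,:,2]>.19)&(w[:,:,2]<.31);print('ref',np.median(w[m][:,2]))
E
python3 m.py
```

```text
F [ 1.748  0.183 -0.404 -0.064 -0.249  0.066] [0.13 0.49 0.31 0.02 0.02 0.04] hookz 0.26619723811352386 rows 60
17.1667 [0.60039816 0.0047029  0.2374337 ]
ref 0.2854823553502106
```

carry_out --pt "0 0.0005 0.001 0 0 0 0" --pt "0 0.001 0.002 0 0 0 0" --pt "0 0.001 0.003 0 0 0 0" --pt "0 0.001 0.003 0 0 0 0"

```text
time: 17.5
eef_pos: [0.6014, 0.0046, 0.2342]
tcp_rot: [[0.103, 0.995, -0.0], [0.995, -0.103, -0.0], [-0.0, -0.0, -1.0]]
contact_force: [1.7, -0.7, -0.9]
width: 0.085
grip_force: 55.0
```

```bash
python3 m.py
```

```text
F [ 1.448 -0.122 -0.295 -0.108 -0.138  0.046] [0.58 0.57 0.66 0.03 0.03 0.03] hookz 0.2641709040077823 rows 58
17.9 [0.60141753 0.00456846 0.23449064]
ref 0.2854823553502106
```

carry_out --pt "0 0.001 0.0005 0 0 0 0" --pt "0 0.001 0.001 0 0 0 0" --pt "0 0.001 0.0015 0 0 0 0" --pt "0 0.001 0.0015 0 0 0 0" --pt "0 0.001 0.0015 0 0 0 0" --pt "0 0.001 0.0015 0 0 0 0" --squeeze 6

```text
time: 18.4
eef_pos: [0.6025, 0.0045, 0.233]
tcp_rot: [[0.103, 0.995, 0.0], [0.995, -0.103, -0.0], [-0.0, 0.0, -1.0]]
contact_force: [3.7, -0.0, -1.0]
width: 0.096
grip_force: 6.0
```

```bash
python3 m.py
```

```text
F [ 3.302 -0.269 -0.285 -0.101 -0.505  0.094] [0.48 0.48 0.34 0.03 0.03 0.03] hookz 0.26397810995274507 rows 56
18.8 [0.6023806  0.00448976 0.23294884]
ref 0.2854823553502106
```

```bash
python3 - <<'E'
from h import *
f=grab('side'); g=grab('top')
a=cv2.resize(f['frame'][155:245,320:410,::-1],(540,540),interpolation=cv2.INTER_CUBIC)
b=cv2.resize(g['frame'][165:235,310:345,::-1],(260,540),interpolation=cv2.INTER_CUBIC)
cv2.imwrite('pics/s7c.png',np.hstack([a,b]))
w=f['W'];m=(abs(w[:,:,0]-.6)<.05)&(w[:,:,1]<-.035)&(w[:,:,1]>-.085)&(w[:,:,2]>.215)&(w[:,:,2]<.28)
p=w[m]
for y in np.arange(-.085,-.03,.01):
    q=p[(p[:,1]>=y)&(p[:,1]<y+.01)]
    if len(q): print(y.round(3),len(q),np.percentile(q[:,0],[10,50,90]).round(4),np.percentile(q[:,2],[10,50,90]).round(4))
m=(w[:,:,0]>.56)&(w[:,:,0]<.65)&(abs(w[:,:,1]+.028)<.008)&(w[:,:,2]>.2)&(w[:,:,2]<.29);q=w[m];q=q[q[:,0].argsort()];print(q[::3].round(3).tolist())
E
```

```text
-0.085 15 [0.5918 0.5936 0.5957] [0.2492 0.2526 0.2559]
-0.075 12 [0.5918 0.594  0.5961] [0.2513 0.2541 0.2558]
-0.065 13 [0.592  0.5945 0.5975] [0.2509 0.2539 0.2559]
-0.055 9 [0.5935 0.5963 0.5987] [0.252  0.254  0.2563]
-0.045 11 [0.5954 0.5967 0.6365] [0.2484 0.2538 0.2613]
[[0.573, -0.025, 0.263], [0.574, -0.024, 0.259], [0.577, -0.025, 0.256], [0.577, -0.021, 0.262], [0.578, -0.023, 0.263], [0.581, -0.028, 0.262], [0.583, -0.022, 0.264], [0.584, -0.021, 0.25], [0.584, -0.024, 0.261], [0.586, -0.022, 0.246], [0.589, -0.027, 0.245], [0.59, -0.029, 0.245], [0.592, -0.027, 0.252], [0.594, -0.032, 0.254], [0.595, -0.034, 0.254], [0.596, -0.027, 0.239], [0.597, -0.029, 0.245], [0.598, -0.025, 0.235], [0.598, -0.023, 0.248], [0.599, -0.034, 0.253], [0.6, -0.03, 0.237], [0.6, -0.028, 0.256], [0.601, -0.029, 0.241], [0.602, -0.03, 0.256], [0.61, -0.032, 0.248], [0.611, -0.027, 0.255], [0.613, -0.022, 0.251], [0.614, -0.029, 0.249], [0.614, -0.024, 0.249], [0.616, -0.029, 0.253], [0.618, -0.03, 0.259], [0.619, -0.029, 0.264], [0.621, -0.023, 0.261], [0.622, -0.03, 0.261], [0.624, -0.027, 0.267], [0.625, -0.03, 0.259], [0.626, -0.032, 0.266], [0.628, -0.031, 0.259], [0.631, -0.03, 0.266], [0.633, -0.032, 0.261], [0.634, -0.034, 0.264], [0.636, -0.035, 0.267], [0.64, -0.028, 0.265], [0.643, -0.032, 0.264], [0.646, -0.033, 0.26], [0.647, -0.035, 0.266], [0.65, -0.028, 0.265]]
```

View pics/s7c.png

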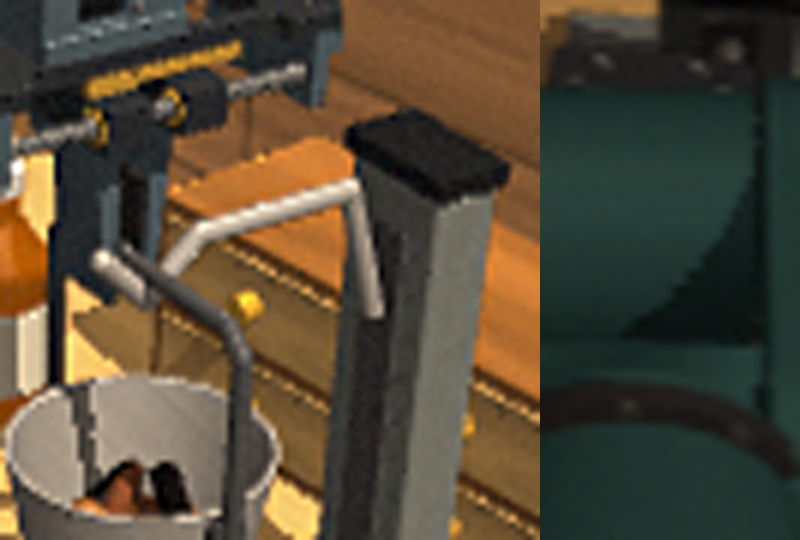

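The bar lies in the hook's valley at crop (150,280), with the hook clearly sunk and the pail hanging below. The sideways force still needs a check, so I'm testing a small shift back.

carry_out --pt "0 -0.0005 0 0 0 0 0" --pt "0 -0.001 0 0 0 0 0" --pt "0 -0.0015 0 0 0 0 0" --pt "0 -0.002 0 0 0 0 0" --pt "0 -0.002 0 0 0 0 0"

```text
time: 19.32
eef_pos: [0.6009, 0.0048, 0.2332]
tcp_rot: [[0.103, 0.995, 0.001], [0.995, -0.103, 0.0], [0.0, 0.001, -1.0]]
contact_force: [6.4, 1.1, -0.3]
width: 0.106
grip_force: 6.1
```

```bash
python3 m.py
```

```text
F [ 6.356  0.482 -0.143  0.027 -1.039  0.175] [0.45 0.39 0.62 0.04 0.02 0.03] hookz 0.26374548506291395 rows 58
19.7167 [0.60091329 0.00475995 0.2332327 ]
ref 0.2854823553502106
```

carry_out --pt "0 0.001 0 0 0 0 0" --pt "0 0.002 0 0 0 0 0" --pt "0 0.003 0 0 0 0 0" --pt "0 0.004 0 0 0 0 0" --pt "0 0.004 0 0 0 0 0"

```text
time: 20.13
eef_pos: [0.6038, 0.0043, 0.2325]
tcp_rot: [[0.103, 0.995, -0.002], [0.995, -0.103, 0.0], [-0.0, -0.002, -1.0]]
contact_force: [-0.8, -0.5, -0.4]
width: 0.095
grip_force: 6.0
```

```bash
python3 m.py
```

```text
F [-2.564e+00  6.110e-01 -2.060e-01  1.000e-03  5.010e-01 -7.700e-02] [0.81 0.64 0.63 0.05 0.12 0.03] hookz 0.2644209636802737 rows 59
20.5333 [0.60401733 0.00431457 0.23274351]
ref 0.2854823553502106
```

carry_out --pt "0 -0.0005 0.0004 0 0 0 0" --pt "0 -0.001 0.0008 0 0 0 0" --pt "0 -0.001 0.001 0 0 0 0" --pt "0 -0.001 0.001 0 0 0 0" --squeeze 3

```text
time: 20.87
eef_pos: [0.6036, 0.0044, 0.2321]
tcp_rot: [[0.103, 0.995, 0.001], [0.995, -0.103, -0.0], [0.0, 0.001, -1.0]]
contact_force: [-0.4, -0.4, 0.7]
width: 0.097
grip_force: 3.0
```

```bash
python3 m.py
```

```text
F [ 1.03   0.196 -0.099 -0.014 -0.148  0.014] [0.3  0.39 0.32 0.03 0.06 0.01] hookz 0.2638028373009915 rows 56
21.2667 [0.60352805 0.00439142 0.23201087]
ref 0.2854823553502106
```

Forces are near zero and the hook has settled about 21.6 mm down, so it carries the pail. Opening slowly.

carry_out --pt "0 0 0 0 0 0 0.01" --pt "0 0 0 0 0 0 0.011" --pt "0 0 0 0 0 0 0.013" --pt "0 0 0 0 0 0 0.015" --pt "0 0 0 0 0 0 0.018" --pt "0 0 0 0 0 0 0.022" --pt "0 0 0 0 0 0 0.026" --pt "0 0 0 0 0 0 0.03" --pt "0 0 0 0 0 0 0.034" --pt "0 0 0 0 0 0 0.036" --pt "0 0 0 0 0 0 0.036" --pt "0 0 0 0 0 0 0.036"

```text
time: 22.27
eef_pos: [0.6033, 0.0044, 0.2319]
tcp_rot: [[0.103, 0.995, -0.0], [0.995, -0.103, -0.0], [-0.0, -0.0, -1.0]]
contact_force: [-0.3, -0.0, -0.0]
width: 0.395
grip_force: 0.0
```

```bash
python3 m.py
```

```text
F [ 0.459  0.253  0.139 -0.089  0.054  0.014] [0.62 0.64 0.46 0.03 0.02 0.03] hookz 0.2620201666070179 rows 59
22.6667 [0.60335712 0.0043994  0.23192477]
ref 0.2854823553502106
```

carry_out --pt "0 0 -0.003 0 0 0 0.036" --pt "0 0 -0.008 0 0 0 0.036" --pt "0 0 -0.014 0 0 0 0.036" --pt "0 0 -0.021 0 0 0 0.036" --pt "0 0 -0.029 0 0 0 0.036" --pt "0 0 -0.038 0 0 0 0.036" --pt "0 0 -0.048 0 0 0 0.036" --pt "0 0 -0.058 0 0 0 0.036" --pt "0 0 -0.068 0 0 0 0.036" --pt "0 0 -0.08 0 0 0 0.036" --pt "0 0 -0.09 0 0 0 0.036" --pt "0 0 -0.1 0 0 0 0.036"

```text
time: 23.67
eef_pos: [0.6034, 0.0044, 0.3332]
tcp_rot: [[0.103, 0.995, 0.001], [0.995, -0.103, -0.0], [0.0, 0.001, -1.0]]
contact_force: [0.4, 0.4, 0.1]
width: 0.395
grip_force: 0.0
```

```bash
python3 m.py
```

```text
F [ 0.303 -0.371  0.338 -0.094  0.061 -0.007] [0.28 0.43 1.18 0.03 0.05 0.03] hookz 0.2619520782613419 rows 58
24.0667 [0.60308486 0.00438824 0.3312184 ]
ref 0.2854823553502106
```

carry_out --pt "0.01 -0.006 0 0 0 0 0" --pt "0.03 -0.018 0 0 0 0 0" --pt "0.055 -0.033 0 0 0 0 0" --pt "0.08 -0.048 0.01 0 0 0 0" --pt "0.11 -0.066 0.03 0 0 0 0" --pt "0.14 -0.084 0.055 0 0 0 0" --pt "0.17 -0.102 0.085 0 0 0 0" --pt "0.195 -0.118 0.115 0 0 0 0" --pt "0.215 -0.13 0.145 0 0 0 0" --pt "0.227 -0.137 0.175 0 0 0 0" --pt "0.231 -0.1395 0.205 0 0 0 0" --pt "0.231 -0.1395 0.23 0 0 0 0" --squeeze 15

```text
time: 25.07
eef_pos: [0.4863, 0.2498, 0.0997]
tcp_rot: [[0.101, 0.995, -0.001], [0.995, -0.101, -0.001], [-0.001, -0.001, -1.0]]
contact_force: [0.6, 0.5, 0.0]
width: 0.004
grip_force: 0.0
```

carry_out --pt "0 0 0.01 0 0 0 0" --pt "0 0 0.01 0 0 0 0" --pt "0 0 0.01 0 0 0 0"

```text
time: 25.32
eef_pos: [0.4884, 0.2486, 0.0924]
tcp_rot: [[0.103, 0.995, -0.0], [0.995, -0.103, -0.0], [-0.0, -0.0, -1.0]]
contact_force: [0.8, 0.2, -0.2]
width: 0.007
grip_force: 0.0
```

```bash
python3 - <<'E'
from h import *
for i in range(3):
    f=grab('side');w=f['W']
    r=(np.hypot(w[:,:,0]-.6,w[:,:,1]+.03)<.08)&(w[:,:,2]>.155)&(w[:,:,2]<.175); p=w[r]; print(p.min(0).round(4),p.max(0).round(4))
print(arm.observe()['eef_pos'])
cv2.imwrite('pics/s8.png',f['frame'][:,:,::-1])
E
```

```text
[ 0.5421 -0.0983  0.1551] [0.6591 0.0415 0.1749]
[ 0.5431 -0.0954  0.155 ] [0.6593 0.0436 0.1745]
[ 0.5415 -0.096   0.155 ] [0.6597 0.0414 0.1742]
[0.48936174 0.24880801 0.09359578]
```

View pics/s8.png

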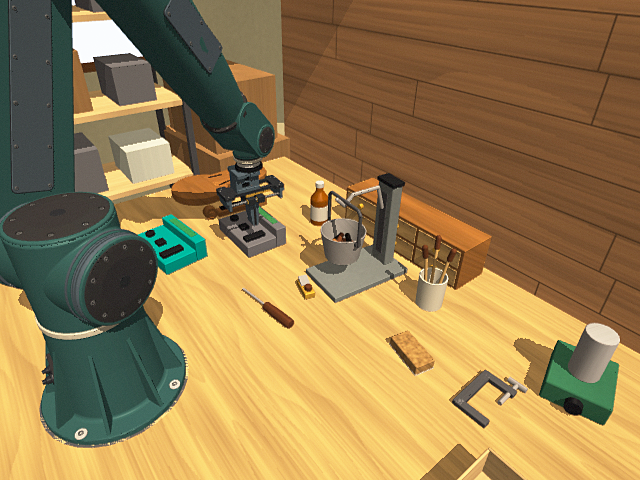

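The pail hangs level on the hook at (343,240), the other things are undisturbed, and the shut fingers are above the bar key at about (253,230). Waiting for it to go quiet, then pressing.

carry_out --pt "0 0 0 0 0 0 0" --pt "0 0 0 0 0 0 0" --pt "0 0 0 0 0 0 0" --pt "0 0 0 0 0 0 0" --pt "0 0 0 0 0 0 0" --pt "0 0 0 0 0 0 0" --pt "0 0 0 0 0 0 0" --pt "0 0 0 0 0 0 0" --pt "0 0 0 0 0 0 0" --pt "0 0 0.01 0 0 0 0" --pt "0 0 0.02 0 0 0 0" --pt "0 0 0.03 0 0 0 0"

```text
time: 26.47
eef_pos: [0.4881, 0.2484, 0.0607]
tcp_rot: [[0.103, 0.995, -0.0], [0.995, -0.103, -0.0], [-0.0, -0.0, -1.0]]
contact_force: [0.1, -0.8, 0.4]
width: 0.006
grip_force: 0.0
```

carry_out --pt "0 0 0.005 0 0 0 0" --pt "0 0 0.008 0 0 0 0" --pt "0 0 0.01 0 0 0 0" --pt "0 0 0.012 0 0 0 0" --pt "0 0 0.0135 0 0 0 0" --pt "0 0 0.015 0 0 0 0" --pt "0 0 0.016 0 0 0 0" --pt "0 0 0.0163 0 0 0 0" --pt "0 0 0.0163 0 0 0 0"

```text
time: 27.22
eef_pos: [0.4883, 0.2485, 0.0462]
tcp_rot: [[0.103, 0.995, -0.0], [0.995, -0.103, -0.0], [-0.0, -0.0, -1.0]]
contact_force: [-6.0, -3.7, 12.1]
width: 0.006
grip_force: 6.2
```

carry_out --pt "0 0 0.0005 0 0 0 0" --pt "0 0 0.0005 0 0 0 0"

```text
time: 27.38
eef_pos: [0.4883, 0.2485, 0.046]
tcp_rot: [[0.103, 0.995, -0.0], [0.995, -0.103, -0.0], [-0.0, -0.0, -1.0]]
contact_force: [-8.3, -4.2, 20.3]
width: 0.003
grip_force: 10.4
```

carry_out --pt "0 0 -0.01 0 0 0 0" --pt "0 0 -0.03 0 0 0 0" --pt "0 0 -0.06 0 0 0 0" --pt "0 0 -0.09 0 0 0 0" --pt "0 0 -0.12 0 0 0 0" --pt "0 0 -0.13 0 0 0 0" --pt "0 0 -0.13 0 0 0 0" --pt "0 0 -0.13 0 0 0 0"

```text
time: 28.05
eef_pos: [0.4884, 0.2485, 0.175]
tcp_rot: [[0.103, 0.995, 0.001], [0.995, -0.103, 0.0], [0.001, 0.001, -1.0]]
contact_force: [-0.0, 0.7, -0.2]
width: 0.006
grip_force: 0.0
```

```bash
python3 m.py && python3 -c "
from h import *
print(sign_off())"
```

```text
F [-0.206 -0.026 -0.193 -0.077  0.059 -0.013] [0.58 0.52 0.42 0.02 0.02 0.02] hookz 0.2617894688354532 rows 61
28.45 [0.48808582 0.24837395 0.17443194]
ref 0.2854823553502106
the job is handed in; nothing more can be done
None
```

The job is handed in at about 28 s: I pressed the round and then the square key to the stop with the scale empty, hung the pail so the hook carried it before I let go (about 2 mm of settling on release), and pressed the bar key with it hanging still; no verdict was shown.

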